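# Pin the slicer fence up against the loaf

### The job

The slicer's product fence has been cleaned and put back loose: pull its T-handled ball-lock pin out of the parking boss, slide the fence up to the cheese loaf, and lock it with the pin in the last hole of the rail that it reaches without shoving the loaf, the pin fully home through fence and rail. Feel for the hole with a light hand and never force the pin (25 N is plenty, and only the detent needs that much); leave the loaf and everything else where they are.

Things in the scene. Friction and masses are not known exactly. Their poses are not given: they have to be found in the camera images.
- slicer: Electric slicer, aluminium, fixed; base 400 x 270 mm, 395 mm high. Origin on the counter under the middle of the base frame; x towards its control panel, y towards its product tray, z up. All its parts that are higher than the tray lie at y below 0 in this frame.
- carriage: Product carriage, fixed: a level tray; along its outer edge runs a steel index rail, top flush with the tray, and in line with it, at carriage x -60, y 0 mm, stands the pin's parking boss (30 x 32 mm, top 14 mm above the tray, 26 mm thick, through hole 11 mm). Origin: on the rail's centre line at tray level; x along the rail towards the loaf, y away from the blade, z up.
- handle_end (a point): Outer end of the black carriage handle, a level bar 29 mm thick along the carriage's y, at carriage x 165, y 144, z -14 mm; its guard disc (60 mm diameter) is at y 24 mm. The tray covers carriage x -80 to 200, y -200 to -16 mm, with an end wall 50 mm high at x 197 mm; beyond it lies the product pusher, swung back, up to 60 mm above the tray.
- rail_mid (a point): Nominal middle of the rail's row of holes, carriage x 55, y 0, z 0 mm. Rail 170 x 32 mm, 12 mm thick, open below; six through holes of 11 mm on its centre line, 22 mm apart. The rail is clamped in slots and firm, but the whole row of holes may stand anywhere up to 8 mm either way along x of this nominal place, so which positions align is found by feel.
- fence (a joint): Fence's travel along the rail, m: carriage x of the fence hole's axis; grows towards the loaf; range -0.020 to 0.125. It is loose, slides stiffly (2 to 4 N) and stays where left. Fence: foot block 36 (x) x 32 x 14 mm high on the rail, and a plate 4 mm thick, 160 mm long, that stands across the tray to 65 mm above it. The plate begins 26 mm inside the hole's axis.
- fence_hole (a point): Mouth of the fence's vertical through hole (11 mm diameter), on the foot's top face, 14 mm above the rail's top. Axes as the carriage's.
- fence_face (a point): Middle of the fence plate's face towards the loaf, 20 mm ahead (+x) of the fence hole's axis, 37 mm above the tray. Axes as the carriage's.
- pin: T-handled ball-lock pin, about 60 g, at the start seated in the parking boss. Origin: on its axis, underside of its collar (22 mm diameter, 6 mm high), which rests on the boss or, when home, on the fence's foot; z up. Black crossbar 44 mm long along the pin's y, 10 mm thick along its x, 12 mm high, centred 26 mm above the origin: pinch it across the 10 mm.
- pin_tip (a point): Tip of the steel shank (10 mm diameter, the last 4 mm tapered to 6.4 mm), 37 mm below the pin's origin. Home: 23 mm below the rail's top. Standing on the rail between holes: the collar is 23 mm above the fence's foot. With its tip 8 to 12 mm below the foot's top the pin is in the foot only and can carry the fence along.
- pin_balls (a point): Level of the pin's two spring balls, 30.5 mm below the collar, standing out 2 mm each side along the pin's y. Parked or home, they lie just under the boss or rail. Squeezing them into a hole, on pulling out or on entering the fence's hole from above, takes about 8 to 16 N; while they are inside a hole the pin rubs with 1 to 4 N.
- loaf: Cheese loaf, loose, 0.5 to 0.85 kg, 60 mm along x, 110 mm along y, 75 mm high, on the tray 105 mm inside the rail's centre line. Origin: centre of its underside; axes nearly the carriage's. Not to be shoved.
- loaf_face (a point): Middle of the loaf's face towards the fence, 30 mm from its centre in -x, 37 mm above the tray.
- offcut: Bystander: cheese offcut 28 x 75 x 18 mm on the tray behind the fence. Origin: centre of underside.
- pan: Bystander: steel food pan 220 x 160 x 65 mm on the counter. Origin: centre of underside.
- sanitiser: Bystander: clear bottle, 68 mm diameter, 190 mm high. Origin: centre of underside.
- bowl: Bystander: steel bowl, 120 mm diameter, 55 mm high. Origin: centre of underside.
- knife: Bystander: kitchen knife, 305 mm long along its x, handle to -x. Origin: underside, at the heel of the blade.
- plate: Bystander: white plate, 140 mm diameter, 18 mm high. Origin: centre of underside.
- jar: Bystander: glass jar with steel lid, 64 mm diameter, 85 mm high. Origin: centre of underside.

How it is judged:
By the outcome, as a careful person would: the job done as asked, in the order asked, and still so for the second after the job is handed in, with the robot touching nothing.
It also fails if it takes over 70 s, if anything falls off the work surface, if the arm or the gripper's body presses on something with over 40 N, if the wrist force passes 120 N, or if a joint passes its speed limit or range.

### The arm

A 6-joint arm with a two-finger parallel gripper is mounted at the origin on the work surface. World frame = base frame: x ahead of the robot, y to its left, z up, the work surface at z = 0. Lengths are in m, angles in rad, forces in N, time in s.
With the tool pointing down it reaches from about 0.275 to 0.85 m from the base axis. Payload 19 kg.
Tool frame: the origin (TCP) lies midway between the tips of the shut fingers; the grasp point (between the pads) lies 19 mm behind it; z points along the fingers, y is the line along which they close (so a half turn about z gives the same grasp; the last joint's range is limited). The gripper opens to 85 mm and grips with 20 to 120 N. Pads are 22 mm wide; open, the fingers measure 114 mm over their backs; the gripper's body (76 mm by 85 mm) begins 54 mm behind the grasp point. The pads swing forward as they close: fully open they stand 13 mm farther back than shut.
Start: joints at [-1.306, 0.15, 1.437, -0, 1.554, -0.134], TCP at [0.223, -0.53, 0.231] pointing down, gripper open.
Joint ranges: [-2.8, 2.8], [-0.68, 2.1], [0.12, 2.68], [-1.39, 4.53], [0.16, 2.79], [-2.81, 2.81]. Speed limits (rad/s): [1.89, 1.89, 2.22, 3.01, 3.01, 3.01].

### API

Orientations are given as a unit quaternion [w, x, y, z].
In Python, from cell import ctrl gives the robot as it stands.
- The arm moves only by the tool carry_out, never from a script. Its arguments are lists of equal length, an entry for each row: "delta_pos": the shift along the tool's x, y, z in m, a list of three; "dr": the turn, a rotation vector about the tool's x, y, z in rad, a list of three; "grip": the finger opening in m, from 0 to 0.0854. In form: {"delta_pos": [[tx, ty, tz], ...], "dr": [[wx, wy, wz], ...], "grip": [grip, ...]}. A call has 1 to 8 rows; each row shifts and turns the commanded pose from where the row before left it, along the tool's axes as they then stand; what a row does not reach is not made up. A row lasts 1/10 s, in which the tool goes at most 50 mm and 8.59 degrees, less where a joint would pass 70% of its speed; a pose out of reach is approached as far as the arm can. A call with a gripper value outside its range is refused whole. The fingers move at their own pace and stop on an object; "grip_force" is the grip in N (left out, the last holds). Time passes only in rows, so rows that do not move let the fingers close. It gives the time, the measured TCP pose, the force, the opening and the grip force at its end, in the units of the state.
- ctrl.get_state(): the state, without advancing time (a new reading comes with each control period).
- ctrl.snapshot(name): name is "scene" or "top" or "wrist"; returns a dict with "image" (420x560x3 uint8, blue, green, red), "depth" (420x560 float32, m along the optical axis (not along the pixel's ray), 0 where there is no reading), "K" (3x3 intrinsics, pixels), "R" (3x3) and "t" (3): a world point X has camera coordinates R X + t; the wrist camera has in their place "hand_eye" (4x4, takes a point from camera to tool coordinates, whose origin is the TCP and whose axes are the flange's). Camera axes: x right, y down, z forward; pixel columns grow to the right and rows downward; lengths in m; the calibration is good to about 2 mm. A picture is of the moment at which its call begins: read the wrist's pose just before it.
- ctrl.close_job(): hands the job in; it is judged then, once.
The state is a dict: "time_s": time; "joint_pos": joint angles; "qvel": joint speeds; "tau": joint torques, N m; "position": TCP position; "tcp_rot": TCP orientation; "force": force on the tool from outside, world axes, zero at the start; "wrist_torque": the same for the moment, N m; "opening": finger opening in m; "gripper_force": force on a finger pad.
Only numpy, scipy, OpenCV 4.12 (cv2) and the standard library are available. Lean on these libraries where they do the work, as an engineer would, in place of code of your own. Each camera call takes 0.05 s, during which the arm holds its last target. There are 200 camera calls.

## Working session

There is one attempt and no reset: what is moved stays moved. The work goes in short steps, Python scripts to look and compute and a tool call to move; the robot and the scene stay as the last step left them, time stands still between calls to the robot, and variables do not carry over. Pictures are saved under pics/ and viewed, at most 10 in all, crops included, and the job is handed in when it is done.

Besides the shell and the picture viewer there is one more tool, called after "Emit:" in YAML: its name, and indented under it one key for each argument. carry_out: Moves the arm, as the interface text tells. Its arguments: {"type":"object","properties":{"delta_pos":{"type":"array","items":{"type":"array","items":{"type":"number"}}},"dr":{"type":"array","items":{"type":"array","items":{"type":"number"}}},"grip":{"type":"array","items":{"type":"number"}},"grip_force":{"type":"number"}},"required":["delta_pos","dr","grip"]}

```bash
mkdir -p pics; ls; cat > h.py <<'E'
import numpy as np, cv2
from cell import ctrl
from scipy.spatial.transform import Rotation as Ro
def pose():
    s=ctrl.get_state(); q=s["tcp_rot"]; return np.array(s["position"]),Ro.from_quat([q[1],q[2],q[3],q[0]]).as_matrix(),s
def snap(n):
    p,R,s=pose(); d=ctrl.snapshot(n)
    if "R" in d: Rc=np.array(d["R"]).T; c=-Rc@np.array(d["t"])
    else:
        H=np.array(d["hand_eye"]); Rc=R@H[:3,:3]; c=p+R@H[:3,3]
    d["Rc"]=Rc; d["c"]=c; return d
def pts(d):
    h,w=d["depth"].shape; u,v=np.meshgrid(np.arange(w),np.arange(h)); K=d["K"]; z=d["depth"]
    X=np.stack([(u-K[0][2])/K[0][0]*z,(v-K[1][2])/K[1][1]*z,z],-1); return X@d["Rc"].T+d["c"]
def ray(d,u,v,z):
    K=d["K"]; r=d["Rc"]@np.array([(u-K[0][2])/K[0][0],(v-K[1][2])/K[1][1],1]); return d["c"]+r*(z-d["c"][2])/r[2]
E
python3 - <<'E'
from h import *
s=ctrl.get_state(); print(s)
a=snap("scene");b=snap("top")
import pickle
for n,d in(("scene",a),("top",b)):
    cv2.imwrite(f"pics/{n}0.png",cv2.resize(d["image"],(800,600)));print(n,d["c"],d["Rc"],d["K"])
    pickle.dump(d,open(n+".pkl","wb"))
E
```

```text
pics
{'time_s': 0.0, 'joint_pos': array([-1.30600945e+00,  1.50969720e-01,  1.43799173e+00,  4.61310789e-06,
        1.55381505e+00, -1.33988381e-01]), 'qvel': array([-0.0021197 ,  0.0003397 , -0.0001359 , -0.00010325, -0.00139204,
        0.00143871]), 'tau': array([ 4.04160064e-04, -7.13059187e+01, -5.70853937e+01, -1.90649826e-04,
        9.08708753e-03, -7.44826963e-06]), 'position': array([ 0.22319317, -0.52965658,  0.2307043 ]), 'tcp_rot': array([-5.90806218e-04,  9.80187889e-01,  1.98069056e-01, -3.63823253e-05]), 'force': array([ 0.15220358, -0.65842629,  0.01991379]), 'wrist_torque': array([-0.04881843,  0.00311265, -0.01424953]), 'gripper_force': 0.0, 'opening': 0.08533967206318788}
scene [1.14501125 0.01870488 0.88759875] [[ 0.32468812  0.70379733 -0.63185991]
 [ 0.94574732 -0.23323958  0.22618864]
 [ 0.01181622 -0.67102058 -0.74134456]] [[468.61528878   0.         273.92030264]
 [  0.         468.61528878 205.40135142]
 [  0.           0.           1.        ]]
top [0.34390667 0.23961412 1.22256834] [[-0.00356338 -0.9876286   0.15677071]
 [-0.99961167  0.0078507   0.02673703]
 [-0.02763701 -0.15661455 -0.98727305]] [[381.2299095    0.         280.36423003]
 [  0.         381.2299095  209.98602848]
 [  0.           0.           1.        ]]
```

View pics/scene0.png

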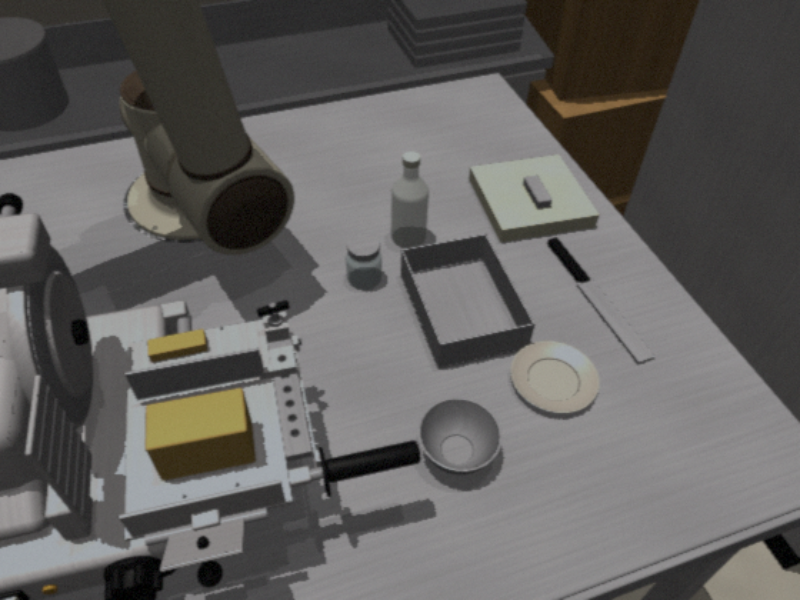

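View pics/top0.png

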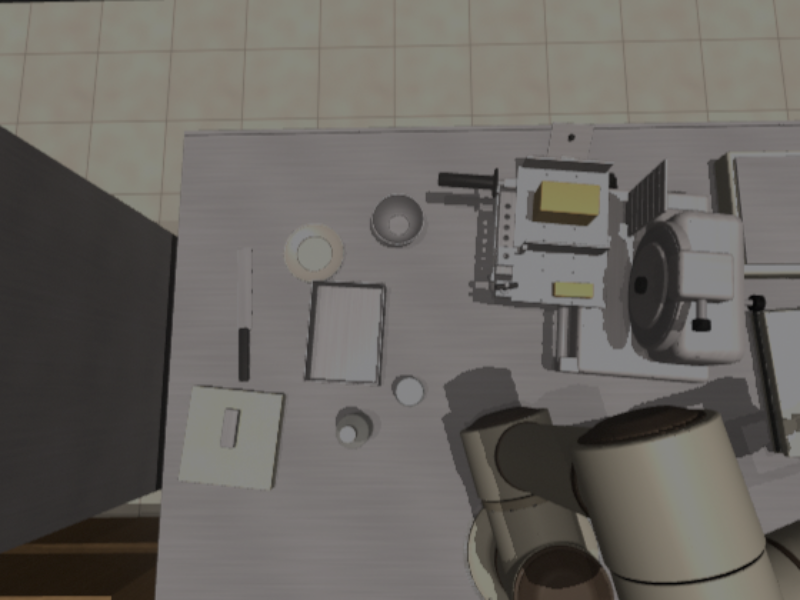

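The scene view shows the pin crossbar at (273,309), the fence across the tray, the loaf at (198,432) and the handle end at (418,453). The top view shows the pin at (507,286), the rail holes in a column at x≈507, the loaf at (568,202) and the handle at (440,180).

```bash
python3 - <<'E'
from h import *
import pickle
for n in("scene","top"):
    d=pickle.load(open(n+".pkl","rb")); P=pts(d); hsv=cv2.cvtColor(d["image"],cv2.COLOR_BGR2HSV)
    # yellow
    m=cv2.inRange(hsv,(18,100,60),(35,255,255)); k,L,S,C=cv2.connectedComponentsWithStats(m)
    for i in range(1,k):
        if S[i][4]>60:
            q=P[L==i]; t=np.percentile(q[:,2],90); tp=q[q[:,2]>t-0.008]
            r=cv2.minAreaRect((tp[:,:2]*1000).astype(np.float32)); print(n,"yellow",S[i],"top z",t,"rect",r)
    m=cv2.inRange(d["image"],(0,0,0),(45,45,45)); k,L,S,C=cv2.connectedComponentsWithStats(m)
    for i in range(1,k):
        q=P[L==i]; q=q[(q[:,2]>0.05)]
        if 8<S[i][4]<2000 and len(q)>5 and q[:,0].mean()>0.3 and abs(q[:,1].mean())<.4: print(n,"black",S[i],q.mean(0).round(4),np.percentile(q,5,axis=0).round(3),np.percentile(q,95,axis=0).round(3))
d=pickle.load(open("top.pkl","rb")); P=pts(d)
for (u,v) in [(530,215),(530,260),(600,270),(507,250),(507,262),(507,286),(440,180),(465,180),(535,160)]:
    u,v=int(u*.7),int(v*.7); print((u,v),P[v,u].round(4))
E
```

```text
scene yellow [104 231  40  20 493] top z 0.17968552060835286 rect ((531.3610229492188, -65.87445068359375), (72.52879333496094, 29.763038635253906), 85.75025939941406)
scene yellow [ 102  272   72   47 2282] top z 0.23648650068608995 rect ((903.8577270507812, -45.421142578125), (486.144775390625, 112.8353500366211), 1.8240180015563965)
scene black [  0 136  16  14 143] [ 0.4524 -0.1934  0.3895] [ 0.434 -0.207  0.373] [ 0.449 -0.189  0.388]
scene black [ 28 160   6   9  16] [ 0.5041 -0.1643  0.3754] [ 0.496 -0.165  0.364] [ 0.511 -0.164  0.383]
scene black [286 167  53  22 394] [0.3766 0.3912 0.0766] [0.353 0.347 0.051] [0.361 0.457 0.06 ]
scene black [  20  172   45  156 1982] [ 0.5786 -0.1859  0.2549] [ 0.455 -0.196  0.162] [ 0.694 -0.167  0.328]
scene black [ 27 176   6   7  16] [ 0.5308 -0.1667  0.3694] [ 0.519 -0.167  0.363] [ 0.541 -0.166  0.376]
scene black [ 36 193  12  36 168] [ 0.5159 -0.1779  0.2858] [ 0.483 -0.181  0.269] [ 0.549 -0.175  0.301]
scene black [180 210  23  14 134] [0.5372 0.0668 0.2024] [0.532 0.048 0.19 ] [0.541 0.086 0.207]
scene black [ 49 215   5   4  10]
[... 4191 characters left out ...]
4  30  84] [ 0.6867 -0.1911  0.1539] [ 0.647 -0.205  0.107] [ 0.725 -0.189  0.164]
top black [415 174  10   4  18] [ 0.5859 -0.0928  0.257 ] [ 0.561 -0.121  0.18 ] [ 0.602 -0.049  0.365]
top black [524 207  27 112 788] [ 0.4862 -0.3561  0.2665] [ 0.385 -0.4    0.198] [0.507 0.053 0.922]
top black [485 222  12  10  96] [ 0.4357 -0.1957  0.383 ] [ 0.428 -0.206  0.374] [ 0.444 -0.188  0.389]
(371, 150) [0.6862 0.0063 0.1569]
(371, 182) [0.5909 0.0109 0.1603]
(420, 189) [ 0.569  -0.125   0.1618]
(354, 175) [0.6081 0.0607 0.1751]
(354, 183) [0.5859 0.0609 0.1717]
(354, 200) [0.5304 0.0689 0.2095]
(308, 125) [0.7629 0.1868 0.161 ]
(325, 125) [0.7639 0.1369 0.1567]
(374, 112) [0.7837 0.0026 0.1987]
```

```bash
cat >> h.py <<'E'
def plan(wps,step=0.045,cyl=True):
    """wps: list of (x,y,z,yaw_deg of tool y); tool pointing down. prints rows"""
    p,R,s=pose(); cur=[*p,np.degrees(np.arctan2(R[1,1],R[0,1]))]
    M=lambda c:(np.array(c[:3]),Ro.from_matrix(np.array([[-np.sin(a:=np.radians(c[3])),np.cos(a),0],[np.cos(a),np.sin(a),0],[0,0,-1]]).T.T))
    rows=[];rots=[]
    for w in wps:
        f=(lambda c:np.array([np.hypot(c[0],c[1]),np.arctan2(c[1],c[0]),c[2],c[3]]))
        A,B=(f(cur),f(w)) if cyl else (np.array(cur),np.array(w))
        L=np.hypot(np.linalg.norm([B[0]-A[0],B[2]-A[2]]),(B[1]-A[1])*max(A[0],B[0])) if cyl else np.linalg.norm(B[:3]-A[:3])
        n=int(max(1,np.ceil(L/step),np.ceil(abs(B[3]-A[3])/8)))
        for i in range(1,n+1):
            c=A+(B-A)*i/n
            if cyl: c=np.array([c[0]*np.cos(c[1]),c[0]*np.sin(c[1]),c[2],c[3]])
            a=np.radians(cur[3]); tx=np.array([-np.sin(a),np.cos(a),0]); ty=np.array([np.cos(a),np.sin(a),0])
            D=c[:3]-np.array(cur[:3]); rows.append([round(float(v),4) for v in (D@tx,D@ty,-D[2])]); rots.append([0,0,round(float(-np.radians(c[3]-cur[3])),4)]); cur=list(c)
    for i in range(0,len(rows),8): print(len(rows[i:i+8]),rows[i:i+8],rots[i:i+8])
E
python3 - <<'E'
from h import *
import pickle
for n in("scene","top"):
    P=pts(pickle.load(open(n+".pkl","rb"))); r=np.hypot(P[...,0],P[...,1])
    for lo,hi in((.2,.45),(.45,.6)):
        for a in range(-75,20,15):
            m=(r>lo)&(r<hi)&(abs(np.degrees(np.arctan2(P[...,1],P[...,0]))-a)<7.5); print(n,lo,a,P[m][:,2].max().round(3) if m.any() else None,end="; ")
    print()
p,R,s=pose(); print(R.round(3), p)
plan([(.2,-.45,.45,-60),(.53,.04,.45,0)])
d=snap("wrist"); print(d["hand_eye"].round(3),d["K"])
E
```

```text
scene 0.2 -75 0.006; scene 0.2 -60 0.005; scene 0.2 -45 0.006; scene 0.2 -30 0.248; scene 0.2 -15 0.522; scene 0.2 0 0.527; scene 0.2 15 0.515; scene 0.45 -75 None; scene 0.45 -60 None; scene 0.45 -45 None; scene 0.45 -30 0.394; scene 0.45 -15 0.397; scene 0.45 0 0.21; scene 0.45 15 0.209; 
top 0.2 -75 None; top 0.2 -60 None; top 0.2 -45 0.642; top 0.2 -30 0.686; top 0.2 -15 0.711; top 0.2 0 0.712; top 0.2 15 0.703; top 0.45 -75 0.06; top 0.45 -60 0.061; top 0.45 -45 0.256; top 0.45 -30 0.399; top 0.45 -15 0.4; top 0.45 0 0.21; top 0.45 15 0.21; 
[[ 0.922  0.388 -0.   ]
 [ 0.388 -0.922  0.001]
 [ 0.    -0.001 -1.   ]] [ 0.22319205 -0.52968149  0.23075781]
8 [[0.0018, -0.0137, -0.0365], [0.002, -0.0137, -0.0365], [0.0022, -0.0137, -0.0365], [0.0024, -0.0136, -0.0365], [0.0026, -0.0136, -0.0365], [0.0028, -0.0135, -0.0365], [0.0402, 0.0052, -0.0], [0.0404, 0.0047, -0.0]] [[0, 0, -0.0208], [0, 0, -0.0208], [0, 0, -0.0208], [0, 0, -0.0208], [0, 0, -0.0208], [0, 0, -0.0208], [0, 0, -0.0698], [0, 0, -0.0698]]
8 [[0.0407, 0.0042, -0.0], [0.041, 0.0038, -0.0], [0.0412, 0.0033, -0.0], [0.0415, 0.0028, -0.0], [0.0417, 0.0023, -0.0], [0.0419, 0.0018, -0.0], [0.0422, 0.0013, -0.0], [0.0424, 0.0007, -0.0]] [[0, 0, -0.0698], [0, 0, -0.0698], [0, 0, -0.0698], [0, 0, -0.0698], [0, 0, -0.0698], [0, 0, -0.0698], [0, 0, -0.0698], [0, 0, -0.0698]]
5 [[0.0426, 0.0002, -0.0], [0.0428, -0.0003, -0.0], [0.043, -0.0008, -0.0], [0.0432, -0.0014, -0.0], [0.0434, -0.0019, -0.0]] [[0, 0, -0.0698], [0, 0, -0.0698], [0, 0, -0.0698], [0, 0, -0.0698], [0, 0, -0.0698]]
[[ 0.001 -0.946 -0.325  0.084]
 [ 1.     0.001  0.    -0.001]
 [ 0.    -0.325  0.946 -0.143]
 [ 0.     0.     0.     1.   ]] [[355.14226245   0.         277.51457   ]
 [  0.         355.14226245 211.11635913]
 [  0.           0.           1.        ]]
```

Emit:
carry_out:
  delta_pos:
    - [0.002, -0.014, -0.037]
    - [0.002, -0.014, -0.037]
    - [0.002, -0.014, -0.037]
    - [0.002, -0.014, -0.037]
    - [0.003, -0.014, -0.037]
    - [0.003, -0.014, -0.037]
    - [0.04, 0.005, 0]
    - [0.04, 0.005, 0]
  dr:
    - [0, 0, -0.02]
    - [0, 0, -0.02]
    - [0, 0, -0.02]
    - [0, 0, -0.02]
    - [0, 0, -0.02]
    - [0, 0, -0.02]
    - [0, 0, -0.07]
    - [0, 0, -0.07]
  grip: [0.06, 0.06, 0.06, 0.06, 0.06, 0.06, 0.06, 0.06]

```text
time_s: 0.95
position: [0.273, -0.4144, 0.4542]
tcp_rot: [0.001, 0.946, 0.324, 0.0]
force: [0.7, -1.2, -0.4]
opening: 0.0603
gripper_force: 0.0
```

Emit:
carry_out:
  delta_pos:
    - [0.041, 0.004, 0]
    - [0.041, 0.004, 0]
    - [0.041, 0.003, 0]
    - [0.041, 0.003, 0]
    - [0.042, 0.002, 0]
    - [0.042, 0.002, 0]
    - [0.042, 0.001, 0]
    - [0.042, 0.001, 0]
  dr:
    - [0, 0, -0.07]
    - [0, 0, -0.07]
    - [0, 0, -0.07]
    - [0, 0, -0.07]
    - [0, 0, -0.07]
    - [0, 0, -0.07]
    - [0, 0, -0.07]
    - [0, 0, -0.07]
  grip: [0.06, 0.06, 0.06, 0.06, 0.06, 0.06, 0.06, 0.06]

```text
time_s: 1.75
position: [0.4904, -0.1684, 0.4529]
tcp_rot: [-0.0, 0.819, 0.574, -0.0]
force: [0.8, -0.7, 0.1]
opening: 0.0601
gripper_force: 0.0
```

Emit:
carry_out:
  delta_pos:
    - [0.043, 0, 0]
    - [0.043, 0, 0]
    - [0.043, -0.001, 0]
    - [0.043, -0.001, 0]
    - [0.043, -0.002, 0]
    - [0, 0, 0]
    - [0, 0, 0]
  dr:
    - [0, 0, -0.07]
    - [0, 0, -0.07]
    - [0, 0, -0.07]
    - [0, 0, -0.07]
    - [0, 0, -0.07]
    - [0, 0, 0]
    - [0, 0, 0]
  grip: [0.06, 0.06, 0.06, 0.06, 0.06, 0.06, 0.06]

```text
time_s: 2.45
position: [0.5306, 0.0405, 0.4531]
tcp_rot: [-0.0, 0.707, 0.707, -0.0]
force: [0.8, -0.5, -1.1]
opening: 0.0603
gripper_force: 0.0
```

```bash
python3 - <<'E'
from h import *
import pickle
p,R,s=pose(); print(p,R.round(4),s["joint_pos"],s["force"])
d=snap("wrist"); pickle.dump(d,open("w1.pkl","wb")); print(d["c"],d["Rc"])
cv2.imwrite("pics/w1.png",cv2.resize(d["image"],(800,600)))
E
```

```text
[0.53060944 0.0404624  0.45314888] [[ 4.e-04  1.e+00 -4.e-04]
 [ 1.e+00 -4.e-04 -0.e+00]
 [-0.e+00 -4.e-04 -1.e+00]] [-6.86851031e-02  8.73676188e-02  1.06356705e+00 -5.66873466e-05
  1.99105234e+00 -6.83535902e-02] [ 0.79574245 -0.52038851 -1.12922977]
[0.5307394  0.12495904 0.59585288] [[ 9.99999589e-01  4.74926886e-04 -7.72774058e-04]
 [ 1.98482660e-04 -9.45893456e-01 -3.24477320e-01]
 [-8.85064927e-04  3.24477033e-01 -9.45893161e-01]]
```

View pics/w1.png

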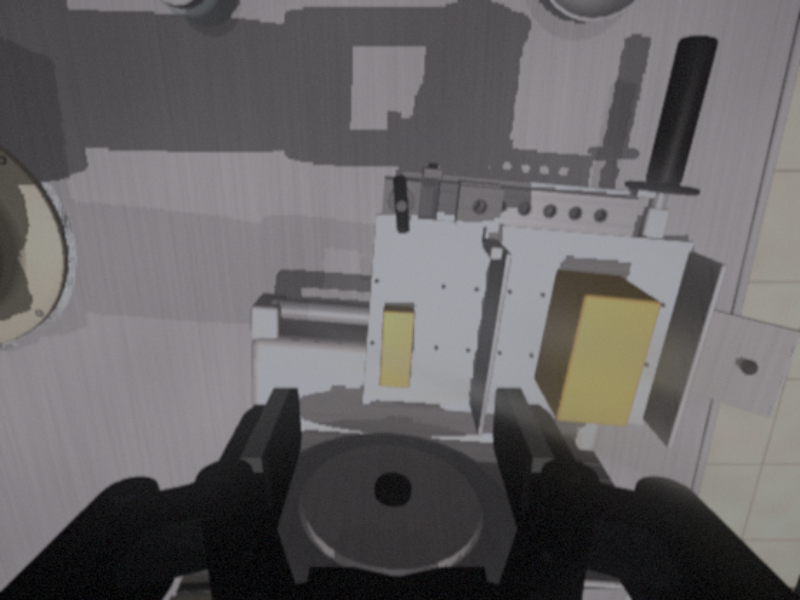

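The wrist view shows the pin crossbar at (401,203), the fence hole at (480,207), open rail holes at (525,208), (550,211), (575,213) and (600,215), and the loaf at (610,355) with its face edge from (558,300).

```bash
python3 - <<'E'
from h import *
import pickle
d=pickle.load(open("w1.pkl","rb")); P=pts(d); g=cv2.cvtColor(d["image"],cv2.COLOR_BGR2GRAY); hsv=cv2.cvtColor(d["image"],cv2.COLOR_BGR2HSV)
def dark(u,v,r=6,z=.161):
    u,v=int(u*.7),int(v*.7); w=g[v-r:v+r+1,u-r:u+r+1].astype(float); t=np.percentile(w,75); q=np.clip(t-15-w,0,None); 
    yy,xx=np.mgrid[-r:r+1,-r:r+1]; c=(u+(q*xx).sum()/q.sum(),v+(q*yy).sum()/q.sum()); return c,ray(d,*c,z)
H=[]
for u,v in((525,208),(550,211),(575,213),(600,215)):
    c,x=dark(u,v); H.append(x); print("hole",np.round(c,1),x.round(4))
H=np.array(H); print(np.diff(H,axis=0).round(4)); e=H[-1]-H[0]; print("ang",np.degrees(np.arctan2(e[1],e[0])))
print("fence hole",dark(480,207,6,.175))
m=(P[...,2]>.19)&(P[...,2]<.215)&(np.arange(560)[None]<300)&(np.arange(420)[:,None]<170)&(np.arange(560)[None]>260)&(g<50)
q=P[m]; print("pin",m.sum(),q.mean(0),cv2.minAreaRect((q[:,:2]*1000).astype(np.float32)), "z med",np.median(q[:,2]))
m2=(g<50); m2[:, :270]=0; m2[:,295:]=0; m2[:118]=0;m2[168:]=0
k,L,S,C=cv2.connectedComponentsWithStats(m2.astype(np.uint8)); i=1+S[1:,4].argmax(); ct=cv2.findContours((L==i).astype(np.uint8),0,2)[0][0]; r=cv2.minAreaRect(ct); print(S[i],r,ray(d,*r[0],.207),ray(d,*C[i],.207)); bp=[ray(d,*b,.207)[:2].round(4) for b in cv2.boxPoints(r)]; print(bp)
# loaf & plate
y=cv2.inRange(hsv,(18,80,30),(35,255,255))>0
t=y&(P[...,2]>.228)&(P[...,2]<.245); q=P[t]; print("loaf top",np.median(q[:,2]),cv2.minAreaRect((q[:,:2]*1000).astype(np.float32)))
k,L,S,C=cv2.connectedComponentsWithStats(t.astype(np.uint8)); i=1+S[1:,4].argmax(); r=cv2.minAreaRect(cv2.findContours((L==i).astype(np.uint8),0,2)[0][0]); print(S[i],[ray(d,*b,.236)[:2].round(4) for b in cv2.boxPoints(r)])
f=y&(P[...,2]>.175)&(P[...,2]<.225)&(P[...,0]<.73)&(P[...,0]>.6); q=P[f]; print("front",f.sum(),np.polyfit(q[:,1],q[:,0],1),q[:,:2].min(0),q[:,:2].max(0),q.mean(0))
pl=(P[...,2]>.18)&(P[...,2]<.235)&(P[...,0]>.58)&(P[...,0]<.65)&(P[...,1]<.035)&(P[...,1]>-.13)&~y; q=P[pl]; print("plate",pl.sum(),np.polyfit(q[:,1],q[:,0],1),q.mean(0),np.percentile(q,[5,50,95],axis=0).round(4))
for n,sel in(("tray",(P[...,0]>.56)&(P[...,0]<.58)&(P[...,1]<0)&(P[...,1]>-.1)),("rail",(P[...,0]>.66)&(P[...,0]<.72)&(P[...,1]<.07)&(P[...,1]>.05))): print(n,np.median(P[sel][:,2]))
x,yy,w,h=250,100,210,80
cv2.imwrite("pics/w1c.png",cv2.resize(d["image"][yy:yy+h,x:x+w],None,fx=3.8,fy=3.8,interpolation=2))
E
```

```text
hole [366.3 144.1] [0.6383 0.062  0.161 ]
hole [384.7 147.4] [0.6611 0.058  0.161 ]
hole [402.5 148.9] [0.6829 0.0561 0.161 ]
hole [420.1 150.5] [0.7047 0.0542 0.161 ]
[[ 0.0227 -0.004   0.    ]
 [ 0.0218 -0.0018  0.    ]
 [ 0.0218 -0.002   0.    ]]
ang -6.6902805413906075
fence hole ((np.float64(335.39055118110235), np.float64(144.53385826771654)), array([0.59849569, 0.0634708 , 0.175     ]))
pin 192 [0.5334092  0.07376837 0.20605365] ((533.6473999023438, 70.57847595214844), (8.30041790008545, 39.734928131103516), 4.793466567993164) z med 0.20604311749533283
[276 123   9  18 126] ((279.6647033691406, 131.6411590576172), (17.33340835571289, 7.669650554656982), 85.60128784179688) [0.53271522 0.08189356 0.207     ] [0.53275987 0.08195042 0.207     ]
[array([0.5279, 0.0906]), array([0.5361, 0.0913]), array([0.5376, 0.073 ]), array([0.5293, 0.0724])]
loaf top 0.2351132508615415 ((694.67919921875, -49.31279754638672), (108.14696502685547, 59.43019485473633), 84.42366027832031)
[ 390  205   72   93 4635] [array([ 0.6575, -0.0978]), array([0.6699, 0.0164]), array([0.7279, 0.0024]), array([ 0.7211, -0.1148])]
front 174 [0.45043423 0.70502461] [ 0.66343298 -0.07039441] [0.72461432 0.00677465] [0.70594937 0.00205303 0.20696195]
plate 1493 [0.07538075 0.609177  ] [ 0.60631814 -0.03792551  0.21024336] [[ 0.5999 -0.1132  0.184 ]
 [ 0.6064 -0.0356  0.2125]
 [ 0.6124  0.0308  0.2258]]
tray 0.16034471676614356
rail 0.15970059371322154
```

View pics/w1c.png

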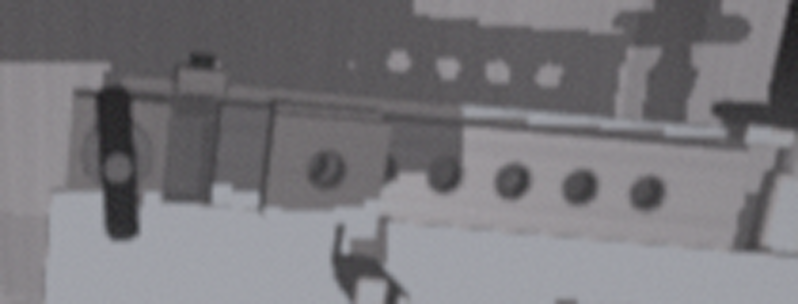

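The crop shows the crossbar centred at (118,164), the fence hole at (326,170), a rail hole just peeping out at the foot's edge (390,165), and open holes at (445,172), (512,181), (579,187) and (647,193). In carriage x, the fence is at about 5 mm, the holes are at about 2, 24, 46, 68, 90 and 112 mm, and the loaf face is at about 81 mm. The fence can therefore reach 60 mm at most, so the target is the 46 mm hole.

Emit:
carry_out:
  delta_pos:
    - [0.006, 0.001, 0.035]
    - [0.006, 0.001, 0.035]
    - [0.006, 0.001, 0.035]
    - [0.006, 0.001, 0.035]
    - [0.006, 0.001, 0.033]
    - [0, 0, 0]
    - [0, 0, 0]
  dr:
    - [0, 0, 0.018]
    - [0, 0, 0.018]
    - [0, 0, 0.018]
    - [0, 0, 0.017]
    - [0, 0, 0.017]
    - [0, 0, 0]
    - [0, 0, 0]
  grip: [0.05, 0.05, 0.05, 0.05, 0.05, 0.05, 0.05]

```text
time_s: 3.2
position: [0.5369, 0.0685, 0.2813]
tcp_rot: [0.0, 0.738, 0.674, -0.0]
force: [-0.3, -0.3, 1.7]
opening: 0.0499
gripper_force: 0.0
```

```bash
python3 - <<'E'
from h import *
import pickle
p,R,s=pose(); print(p,R.round(4),s["force"])
d=snap("wrist"); pickle.dump(d,open("w2.pkl","wb"))
cv2.imwrite("pics/w2.png",cv2.resize(d["image"],(800,600)))
P=pts(d)
for n,X in(("pin",(.534,.070,.207)),("fh",(.5985,.0635,.175)),("h3",(.6383,.062,.161)),("h4",(.6611,.058,.161))):
    c=d["Rc"].T@(np.array(X)-d["c"]); print(n,((d["K"]@c)/c[2]*800/560).round(0))
m=(P[...,2]>.197)&(P[...,2]<.215)&(abs(P[...,0]-.534)<.02)&(abs(P[...,1]-.07)<.035); q=P[m]; print(m.sum(),cv2.minAreaRect((q[:,:2]*1000).astype(np.float32)),np.median(q[:,2]))
E
```

```text
[0.53694464 0.06846302 0.28132613] [[ 9.070e-02  9.959e-01  0.000e+00]
 [ 9.959e-01 -9.070e-02 -1.000e-04]
 [-1.000e-04  1.000e-04 -1.000e+00]] [-0.3426639  -0.31948553  1.74533693]
pin [390. 320.   1.]
fh [516. 299.   1.]
h3 [584. 287.   1.]
h4 [626. 290.   1.]
964 ((534.1565551757812, 69.21514892578125), (10.730738639831543, 43.62428665161133), 4.177983283996582) 0.20580862348685036
```

View pics/w2.png

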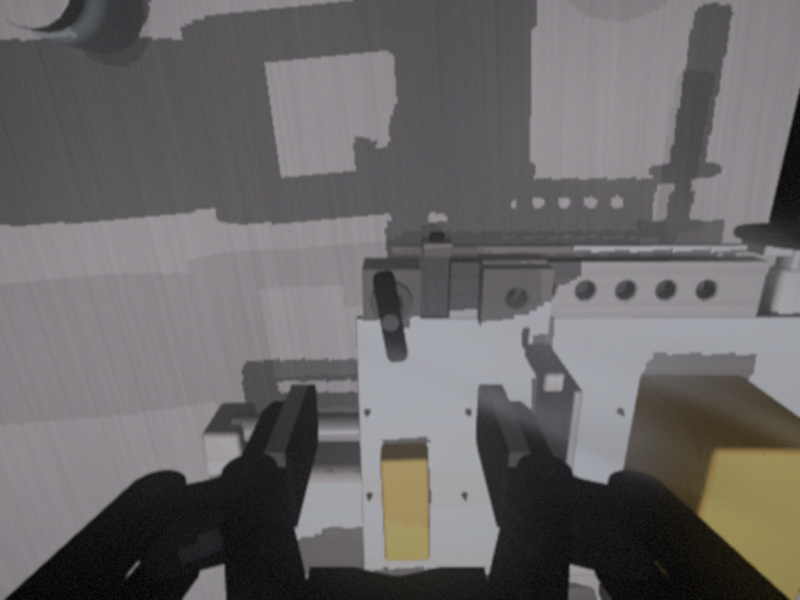

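The wrist view shows the bar running from (380,275) to (398,358), about 9° off the tool's x axis. The rail edge is level in the image, so the carriage yaw is about -5.2° and the bar's yaw is about +4.2°. There is also a small block at (437,275) next to the boss, so I'll check its height.

```bash
python3 - <<'E'
from h import *
import pickle
d=pickle.load(open("w2.pkl","rb")); P=pts(d)
for u,v in((437,238),(437,250),(437,270),(437,300),(437,314),(370,300),(410,300),(460,280),(490,300),(545,310),(548,382),(525,345)): print((u,v),P[int(v*.7),int(u*.7)].round(4))
for x in (.55,.555,.56,.565,.57):
    m=(abs(P[...,0]-x)<.0025)&(abs(P[...,1]-.07)<.02); print(x,P[m][:,2].max())
E
```

```text
(437, 238) [0.5605 0.0949 0.1533]
(437, 250) [0.5598 0.0889 0.1579]
(437, 270) [0.5677 0.0335 0.    ]
(437, 300) [0.5659 0.0065 0.0013]
(437, 314) [ 0.5651 -0.0057  0.0008]
(370, 300) [0.5236 0.0712 0.1798]
(410, 300) [0.5438 0.0692 0.1793]
(460, 280) [0.5717 0.0717 0.1601]
(490, 300) [0.5852 0.064  0.1748]
(545, 310) [0.6133 0.0557 0.1744]
(548, 382) [0.605  0.0336 0.2102]
(525, 345) [0.6043 0.0339 0.1676]
0.55 0.36768791558861447
0.555 0.3672135595592755
0.56 0.36742337939582326
0.565 0.3675840928639097
0.57 0.3567254776862308
```

Emit:
carry_out:
  delta_pos:
    - [0.001, -0.003, 0.01]
    - [0, 0, 0.015]
    - [0, 0, 0]
    - [0, 0, 0]
  dr:
    - [0, 0, -0.082]
    - [0, 0, -0.082]
    - [0, 0, 0]
    - [0, 0, 0]
  grip: [0.035, 0.035, 0.035, 0.035]

```text
time_s: 3.65
position: [0.5344, 0.0703, 0.257]
tcp_rot: [0.001, 0.681, 0.732, 0.001]
force: [-0.1, 0.1, 0.7]
opening: 0.0352
gripper_force: 0.0
```

Emit:
carry_out:
  delta_pos:
    - [0, 0, 0.03]
    - [0, 0, 0.025]
    - [0, 0, 0.013]
    - [0, 0, 0.005]
    - [0, 0, 0]
    - [0, 0, 0]
  dr:
    - [0, 0, 0]
    - [0, 0, 0]
    - [0, 0, 0]
    - [0, 0, 0]
    - [0, 0, 0]
    - [0, 0, 0]
  grip: [0.035, 0.035, 0.035, 0.035, 0.03, 0.025]
  grip_force: 20

```text
time_s: 4.25
position: [0.5345, 0.0707, 0.1837]
tcp_rot: [0.001, 0.681, 0.733, 0.001]
force: [0.8, -0.2, -0.2]
opening: 0.0247
gripper_force: 0.0
```

Emit:
carry_out:
  delta_pos:
    - [0, 0, 0]
    - [0, 0, 0]
    - [0, 0, 0]
    - [0, 0, 0]
    - [0, 0, 0]
  dr:
    - [0, 0, 0]
    - [0, 0, 0]
    - [0, 0, 0]
    - [0, 0, 0]
    - [0, 0, 0]
  grip: [0.016, 0.01, 0.006, 0.006, 0.006]
  grip_force: 20

```text
time_s: 4.75
position: [0.5343, 0.0707, 0.1833]
tcp_rot: [0.001, 0.68, 0.733, 0.001]
force: [-0.3, -0.8, 5.5]
opening: 0.0106
gripper_force: 19.5
```

Emit:
carry_out:
  delta_pos:
    - [0, 0, -0.0005]
    - [0, 0, 0]
    - [0, 0, -0.001]
    - [0, 0, -0.002]
    - [0, 0, -0.002]
    - [0, 0, -0.002]
  dr:
    - [0, 0, 0]
    - [0, 0, 0]
    - [0, 0, 0]
    - [0, 0, 0]
    - [0, 0, 0]
    - [0, 0, 0]
  grip: [0.004, 0.004, 0.004, 0.004, 0.004, 0.004]
  grip_force: 70

```text
time_s: 5.35
position: [0.5337, 0.0707, 0.1896]
tcp_rot: [-0.0, 0.68, 0.733, -0.0]
force: [0.9, -0.1, -2.4]
opening: 0.0085
gripper_force: 69.1
```

Emit:
carry_out:
  delta_pos:
    - [0, 0, -0.004]
    - [0, 0, -0.005]
    - [0, 0, -0.005]
    - [0, 0, -0.005]
    - [0, 0, -0.005]
    - [0, 0, -0.005]
  dr:
    - [0, 0, 0]
    - [0, 0, 0]
    - [0, 0, 0]
    - [0, 0, 0]
    - [0, 0, 0]
    - [0, 0, 0]
  grip: [0.004, 0.004, 0.004, 0.004, 0.004, 0.004]

```text
time_s: 5.95
position: [0.5341, 0.0707, 0.2197]
tcp_rot: [0.0, 0.68, 0.733, 0.0]
force: [0.4, -0.0, -0.5]
opening: 0.0087
gripper_force: 69.6
```

Emit:
carry_out:
  delta_pos:
    - [0, 0, -0.01]
    - [0, 0, -0.015]
    - [0, 0, -0.01]
    - [0, 0, 0]
    - [0, 0, 0]
  dr:
    - [0, 0, 0]
    - [0, 0, 0]
    - [0, 0, 0]
    - [0, 0, 0]
    - [0, 0, 0]
  grip: [0.004, 0.004, 0.004, 0.004, 0.004]

```text
time_s: 6.45
position: [0.534, 0.0707, 0.2539]
tcp_rot: [0.0, 0.68, 0.733, 0.0]
force: [-0.3, 0.9, -1.1]
opening: 0.0089
gripper_force: 69.6
```

```bash
python3 - <<'E'
from h import *
import pickle
p,R,s=pose(); print(p,R.round(4),s["force"],s["wrist_torque"])
d=snap("wrist"); pickle.dump(d,open("w3.pkl","wb"))
e=snap("scene"); pickle.dump(e,open("s3.pkl","wb"))
a=d["image"]; b=cv2.resize(e["image"][180:290,120:266],(560,420),interpolation=2)
cv2.imwrite("pics/w3.png",cv2.resize(np.hstack([a,b]),(800,300)))
E
```

```text
[0.5339612  0.07069    0.25392363] [[-7.390e-02  9.973e-01  3.000e-04]
 [ 9.973e-01  7.390e-02  1.000e-04]
 [ 1.000e-04  3.000e-04 -1.000e+00]] [-0.26508075  0.88911009 -1.09555654] [ 0.01977521 -0.02287635  0.02539255]
```

View pics/w3.png

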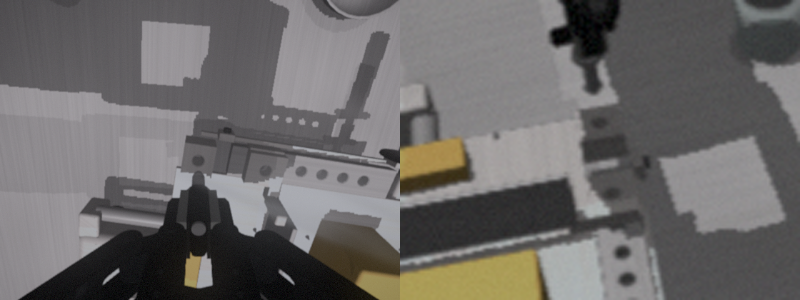

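The picture shows the pin held in the fingers and the boss hole now empty at (197,160). The fence hole is at (265,170). I'll measure the vector from the boss hole to the fence hole.

```bash
python3 - <<'E'
from h import *
import pickle
d=pickle.load(open("w3.pkl","rb")); g=cv2.cvtColor(d["image"],cv2.COLOR_BGR2GRAY)
def hole(d,g,u,v,z,r=11):
    w=cv2.resize(g[v-r:v+r+1,u-r:u+r+1],None,fx=8,fy=8,interpolation=cv2.INTER_CUBIC); w=cv2.GaussianBlur(w,(0,0),3)
    t,m=cv2.threshold(w,0,255,cv2.THRESH_BINARY_INV|cv2.THRESH_OTSU)
    best=None
    for c in cv2.findContours(m,0,2)[0]:
        if len(c)<5 or cv2.contourArea(c)<400: continue
        e=cv2.fitEllipse(c); q=np.hypot(e[0][0]-w.shape[1]/2,e[0][1]-w.shape[0]/2)
        if best is None or q<best[0]: best=(q,e)
    e=best[1]; c=((e[0][0]+.5)/8-.5+u-r,(e[0][1]+.5)/8-.5+v-r); x=ray(d,*c,z)
    print(np.round(c,1),"ax",np.round(np.array(e[1])/8,1),x.round(4)); return x
b=hole(d,g,276,224,.1755);f=hole(d,g,371,238,.1755); print("b->f",f-b)
H=[hole(d,g,int(u*1.4),int(v*1.4),.1615,8) for u,v in((301,172),(322,175),(343,178),(363,181))]
H=np.array(H); k=np.polyfit(H[:,0],H[:,1],1); print("yaw",np.degrees(np.arctan(k[0])))
a=f-b; print("yaw bf",np.degrees(np.arctan2(a[1],a[0])),np.linalg.norm(a), [np.linalg.norm((h-b)[:2]) for h in H])
# tip height from scene
e=pickle.load(open("s3.pkl","rb")); K=e["K"]
for v in (211,213,215):
    r=e["Rc"]@np.array([(190.4-K[0][2])/K[0][0],(v-K[1][2])/K[1][1],1]); t=(.534-e["c"][0])/r[0]; print(v,e["c"]+t*r)
cv2.imwrite("pics/w3c.png",cv2.resize(d["image"][200:270,240:400],None,fx=5,fy=5,interpolation=2))
E
```

```text
[277.2 224.8] ax [15.2 17.6] [0.5339 0.0697 0.1755]
[371.3 238.8] ax [15.6 17.5] [0.5981 0.0643 0.1755]
b->f [ 0.06423359 -0.00536082  0.        ]
[421.2 239.5] ax [13.4 16. ] [0.6384 0.0607 0.1615]
[450.4 244. ] ax [13.2 16.4] [0.6602 0.0588 0.1615]
[479.3 248.3] ax [12.8 16. ] [0.6819 0.057  0.1615]
[508.  252.8] ax [12.6 16.1] [0.7037 0.055  0.1615]
yaw -4.999723148804762
yaw bf -4.770743114225114 0.06445690319387352 [np.float64(0.10496055478911223), np.float64(0.12682252541572112), np.float64(0.14860404219508017), np.float64(0.170491740954731)]
211 [0.534      0.06788885 0.21367894]
213 [0.534      0.06720998 0.20811499]
215 [0.534      0.06652507 0.20250155]
```

View pics/w3c.png

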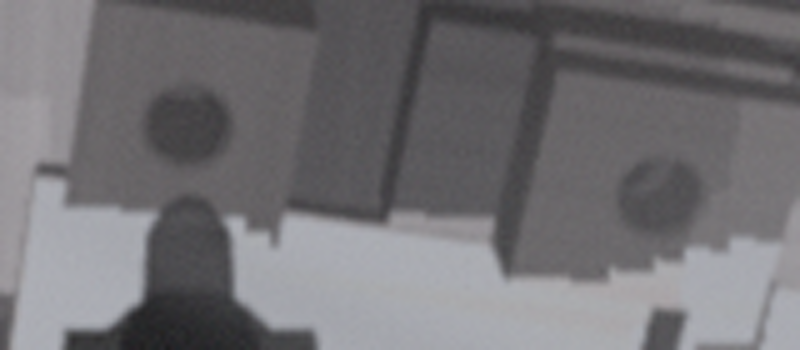

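The crop shows the boss hole at (187,123), the pin tip just below it, and the fence hole at (660,195). The vector is 64.4 mm at a yaw of -5°, and the rail hole 3 is 40.5 mm beyond the fence hole.

Emit:
carry_out:
  delta_pos:
    - [-0.003, 0.02, 0]
    - [-0.004, 0.0236, 0]
    - [-0.003, 0.02, 0]
    - [0, 0, 0.01]
    - [0, 0, 0.012]
    - [0, 0, 0.004]
    - [0, 0, 0]
  dr:
    - [0, 0, 0]
    - [0, 0, 0]
    - [0, 0, 0]
    - [0, 0, 0]
    - [0, 0, 0]
    - [0, 0, 0]
    - [0, 0, 0]
  grip: [0.004, 0.004, 0.004, 0.004, 0.004, 0.004, 0.004]

```text
time_s: 7.25
position: [0.5972, 0.0656, 0.2269]
tcp_rot: [-0.001, 0.68, 0.733, -0.0]
force: [-0.3, 0.6, -0.5]
opening: 0.0089
gripper_force: 69.6
```

Emit:
carry_out:
  delta_pos:
    - [0, 0, 0.002]
    - [0, 0, 0.002]
    - [0, 0, 0.001]
    - [0, 0, 0.001]
    - [0, 0, 0]
  dr:
    - [0, 0, 0]
    - [0, 0, 0]
    - [0, 0, 0]
    - [0, 0, 0]
    - [0, 0, 0]
  grip: [0.004, 0.004, 0.004, 0.004, 0.004]

```text
time_s: 7.75
position: [0.598, 0.0654, 0.2218]
tcp_rot: [-0.0, 0.68, 0.733, 0.0]
force: [0.2, -0.6, -0.1]
opening: 0.0084
gripper_force: 69.6
```

Emit:
carry_out:
  delta_pos:
    - [0, 0, 0.001]
    - [0, 0, 0.001]
    - [0, 0, 0.001]
    - [0, 0, 0.001]
    - [0, 0, 0]
  dr:
    - [0, 0, 0]
    - [0, 0, 0]
    - [0, 0, 0]
    - [0, 0, 0]
    - [0, 0, 0]
  grip: [0.004, 0.004, 0.004, 0.004, 0.004]

```text
time_s: 8.25
position: [0.598, 0.0654, 0.2176]
tcp_rot: [-0.0, 0.68, 0.733, -0.0]
force: [0.2, -0.2, -0.8]
opening: 0.009
gripper_force: 69.6
```

Emit:
carry_out:
  delta_pos:
    - [0, 0, 0.001]
    - [0, 0, 0.001]
    - [0, 0, 0.001]
    - [0, 0, 0]
  dr:
    - [0, 0, 0]
    - [0, 0, 0]
    - [0, 0, 0]
    - [0, 0, 0]
  grip: [0.004, 0.004, 0.004, 0.004]

```text
time_s: 8.65
position: [0.5984, 0.0653, 0.2153]
tcp_rot: [0.001, 0.68, 0.733, 0.0]
force: [2.0, -1.3, 4.4]
opening: 0.0089
gripper_force: 70.3
```

Emit:
carry_out:
  delta_pos:
    - [0, 0, 0.001]
    - [0, 0, 0]
  dr:
    - [0, 0, 0]
    - [0, 0, 0]
  grip: [0.004, 0.004]

```text
time_s: 8.85
position: [0.5984, 0.0654, 0.2142]
tcp_rot: [0.0, 0.68, 0.733, 0.0]
force: [2.1, -0.2, 3.1]
opening: 0.0089
gripper_force: 70.0
```

Emit:
carry_out:
  delta_pos:
    - [0, 0, 0.001]
    - [0, 0, 0]
  dr:
    - [0, 0, 0]
    - [0, 0, 0]
  grip: [0.004, 0.004]

```text
time_s: 9.05
position: [0.5981, 0.0654, 0.2125]
tcp_rot: [-0.0, 0.68, 0.733, -0.0]
force: [3.1, -1.1, -0.5]
opening: 0.0087
gripper_force: 69.6
```

Emit:
carry_out:
  delta_pos:
    - [0, 0, 0.0005]
    - [0, 0, 0]
  dr:
    - [0, 0, 0]
    - [0, 0, 0]
  grip: [0.004, 0.004]

```text
time_s: 9.25
position: [0.598, 0.0654, 0.212]
tcp_rot: [-0.0, 0.68, 0.733, -0.0]
force: [1.7, -0.8, 0.1]
opening: 0.0087
gripper_force: 69.5
```

Emit:
carry_out:
  delta_pos:
    - [0, 0, 0.001]
    - [0, 0, 0]
  dr:
    - [0, 0, 0]
    - [0, 0, 0]
  grip: [0.004, 0.004]

```text
time_s: 9.45
position: [0.5981, 0.0654, 0.2111]
tcp_rot: [-0.0, 0.68, 0.733, -0.0]
force: [2.4, -0.7, -1.2]
opening: 0.0086
gripper_force: 69.6
```

```bash
python3 - <<'E'
from h import *
import pickle
p,R,s=pose(); print(p,s["force"],R.round(3))
e=snap("scene"); pickle.dump(e,open("s4.pkl","wb")); d=snap("wrist"); pickle.dump(d,open("w4.pkl","wb"))
b=cv2.resize(e["image"][180:285,130:270],(800,600),interpolation=2); cv2.imwrite("pics/s4.png",b)
E
```

```text
[0.59806761 0.06542583 0.21113291] [ 2.4165899  -0.71837523 -1.20401292] [[-0.074  0.997 -0.   ]
 [ 0.997  0.074  0.   ]
 [ 0.    -0.    -1.   ]]
```

View pics/s4.png

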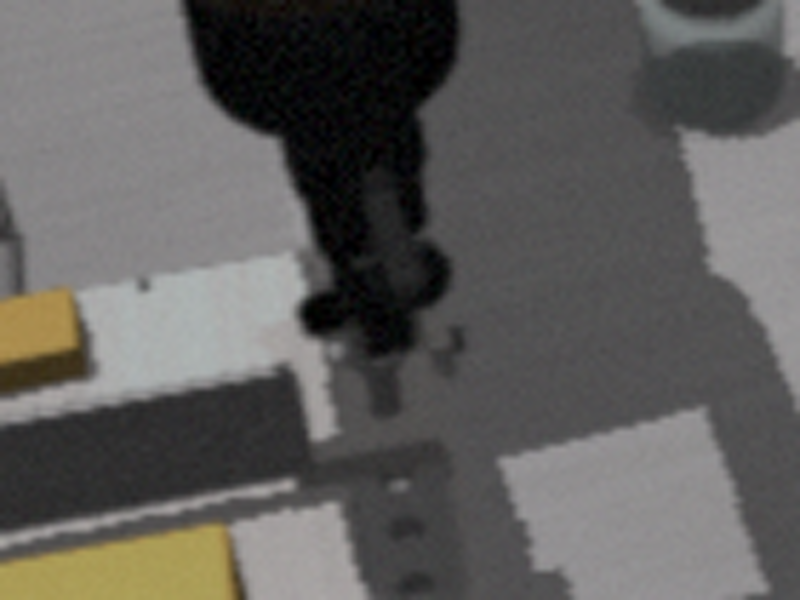

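The crop shows about 28 mm of shank between the collar (385,352) and the foot (385,412). The tip is therefore about 9–10 mm into the foot, and I can drag the fence.

Emit:
carry_out:
  delta_pos:
    - [-0.0003, 0.002, 0]
    - [-0.0005, 0.003, 0]
    - [0, 0, 0]
  dr:
    - [0, 0, 0]
    - [0, 0, 0]
    - [0, 0, 0]
  grip: [0.004, 0.004, 0.004]

```text
time_s: 9.85
position: [0.6032, 0.065, 0.2111]
tcp_rot: [-0.0, 0.68, 0.733, -0.0]
force: [-1.6, -0.8, -0.1]
opening: 0.0089
gripper_force: 69.7
```

Emit:
carry_out:
  delta_pos:
    - [-0.0008, 0.005, 0]
    - [-0.0008, 0.005, 0]
    - [-0.0008, 0.005, 0]
    - [0, 0, 0]
  dr:
    - [0, 0, 0]
    - [0, 0, 0]
    - [0, 0, 0]
    - [0, 0, 0]
  grip: [0.004, 0.004, 0.004, 0.004]

```text
time_s: 10.25
position: [0.619, 0.0636, 0.2111]
tcp_rot: [0.0, 0.681, 0.733, 0.0]
force: [-0.5, -1.0, -0.9]
opening: 0.0089
gripper_force: 69.7
```

Emit:
carry_out:
  delta_pos:
    - [-0.0008, 0.005, 0]
    - [-0.0008, 0.005, 0]
    - [-0.0008, 0.005, 0]
    - [-0.0007, 0.004, 0]
    - [0, 0, 0]
    - [0, 0, 0]
  dr:
    - [0, 0, 0]
    - [0, 0, 0]
    - [0, 0, 0]
    - [0, 0, 0]
    - [0, 0, 0]
    - [0, 0, 0]
  grip: [0.004, 0.004, 0.004, 0.004, 0.004, 0.004]

```text
time_s: 10.85
position: [0.6377, 0.062, 0.2113]
tcp_rot: [0.0, 0.68, 0.733, 0.0]
force: [0.8, -1.0, -1.3]
opening: 0.0089
gripper_force: 69.6
```

```bash
python3 - <<'E'
from h import *
import pickle
p,R,s=pose(); print(p,s["force"])
e=snap("scene"); pickle.dump(e,open("s5.pkl","wb")); d=snap("wrist"); pickle.dump(d,open("w5.pkl","wb"))
a=e["image"][190:345,80:270]; b=d["image"][130:420,150:560]
cv2.imwrite("pics/s5.png",np.hstack([cv2.resize(a,(400,326),interpolation=2),cv2.resize(b,(400,326),interpolation=2)]))
y=lambda d:cv2.inRange(cv2.cvtColor(d["image"],cv2.COLOR_BGR2HSV),(18,80,30),(35,255,255))>0
for f in("scene.pkl","s5.pkl"):
    q=pickle.load(open(f,"rb")); P=pts(q); t=y(q)&(P[...,2]>.228)&(P[...,2]<.245)&(P[...,0]<.8); P=P[t]; print(f,P.mean(0),t.sum())
E
```

```text
[0.63770064 0.06204495 0.21127483] [ 0.83966804 -0.98429774 -1.33652919]
scene.pkl [ 0.69905978 -0.05249644  0.2348321 ] 2317
s5.pkl [ 0.69853789 -0.05271752  0.23488643] 2318
```

View pics/s5.png

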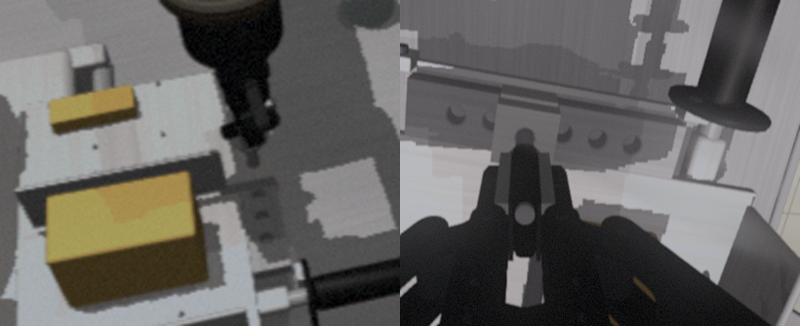

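The picture shows that the fence has come along and now stands just short of the loaf, which hasn't moved. Two rail holes are behind the foot and three ahead, so the third is under it. Now I'll feel downwards.

Emit:
carry_out:
  delta_pos:
    - [0, 0.0005, 0.001]
    - [0, 0, 0.001]
    - [0, 0, 0.001]
    - [0, 0, 0]
  dr:
    - [0, 0, 0]
    - [0, 0, 0]
    - [0, 0, 0]
    - [0, 0, 0]
  grip: [0.004, 0.004, 0.004, 0.004]

```text
time_s: 11.35
position: [0.6378, 0.0621, 0.2081]
tcp_rot: [-0.0, 0.68, 0.733, -0.0]
force: [-0.5, -1.0, -0.6]
opening: 0.009
gripper_force: 69.6
```

Emit:
carry_out:
  delta_pos:
    - [0, 0, 0.001]
    - [0, 0, 0.001]
    - [0, 0, 0]
  dr:
    - [0, 0, 0]
    - [0, 0, 0]
    - [0, 0, 0]
  grip: [0.004, 0.004, 0.004]

```text
time_s: 11.65
position: [0.6379, 0.0621, 0.2061]
tcp_rot: [-0.0, 0.68, 0.733, -0.0]
force: [-1.2, 0.1, -0.5]
opening: 0.0086
gripper_force: 69.6
```

Emit:
carry_out:
  delta_pos:
    - [0, 0, 0.001]
    - [0, 0, 0.001]
    - [0, 0, 0]
  dr:
    - [0, 0, 0]
    - [0, 0, 0]
    - [0, 0, 0]
  grip: [0.004, 0.004, 0.004]

```text
time_s: 11.95
position: [0.6379, 0.0621, 0.2041]
tcp_rot: [-0.0, 0.68, 0.733, -0.0]
force: [-0.3, -0.6, -0.8]
opening: 0.0088
gripper_force: 69.7
```

Emit:
carry_out:
  delta_pos:
    - [0, 0, 0.001]
    - [0, 0, 0.001]
    - [0, 0, 0]
  dr:
    - [0, 0, 0]
    - [0, 0, 0]
    - [0, 0, 0]
  grip: [0.004, 0.004, 0.004]

```text
time_s: 12.25
position: [0.6381, 0.062, 0.2025]
tcp_rot: [0.0, 0.68, 0.733, 0.0]
force: [2.1, -2.3, 1.6]
opening: 0.0087
gripper_force: 69.9
```

Emit:
carry_out:
  delta_pos:
    - [0, 0, 0.001]
    - [0, 0, 0.001]
    - [0, 0, 0]
  dr:
    - [0, 0, 0]
    - [0, 0, 0]
    - [0, 0, 0]
  grip: [0.004, 0.004, 0.004]

```text
time_s: 12.55
position: [0.6382, 0.062, 0.2003]
tcp_rot: [0.0, 0.68, 0.733, 0.0]
force: [5.1, -2.5, 1.8]
opening: 0.0087
gripper_force: 69.8
```

Emit:
carry_out:
  delta_pos:
    - [0, 0, 0.001]
    - [0, 0, 0.001]
    - [0, 0, 0]
  dr:
    - [0, 0, 0]
    - [0, 0, 0]
    - [0, 0, 0]
  grip: [0.004, 0.004, 0.004]

```text
time_s: 12.85
position: [0.6382, 0.062, 0.1982]
tcp_rot: [0.0, 0.68, 0.733, 0.0]
force: [4.9, -3.5, 1.3]
opening: 0.0088
gripper_force: 69.8
```

Emit:
carry_out:
  delta_pos:
    - [-0.0003, 0.0004, 0.001]
    - [0, 0, 0.001]
    - [0, 0, 0]
  dr:
    - [0, 0, 0]
    - [0, 0, 0]
    - [0, 0, 0]
  grip: [0.004, 0.004, 0.004]

```text
time_s: 13.15
position: [0.6384, 0.0618, 0.196]
tcp_rot: [-0.0, 0.68, 0.733, -0.0]
force: [4.4, -1.0, 0.5]
opening: 0.0081
gripper_force: 69.7
```

Emit:
carry_out:
  delta_pos:
    - [0, 0, 0.001]
    - [0, 0, 0.002]
    - [0, 0, 0.001]
    - [0, 0, 0]
  dr:
    - [0, 0, 0]
    - [0, 0, 0]
    - [0, 0, 0]
    - [0, 0, 0]
  grip: [0.004, 0.004, 0.004, 0.004]

```text
time_s: 13.55
position: [0.6384, 0.0618, 0.192]
tcp_rot: [-0.0, 0.68, 0.733, -0.0]
force: [5.1, -1.3, -0.4]
opening: 0.0086
gripper_force: 69.6
```

Emit:
carry_out:
  delta_pos:
    - [0, 0, 0.001]
    - [0, 0, 0.001]
    - [0, 0, 0.001]
    - [0, 0, 0.001]
    - [0, 0, 0]
  dr:
    - [0, 0, 0]
    - [0, 0, 0]
    - [0, 0, 0]
    - [0, 0, 0]
    - [0, 0, 0]
  grip: [0.004, 0.004, 0.004, 0.004, 0.004]

```text
time_s: 14.05
position: [0.6383, 0.0618, 0.1878]
tcp_rot: [-0.0, 0.68, 0.733, -0.0]
force: [5.8, -2.5, -2.4]
opening: 0.0089
gripper_force: 69.4
```

Emit:
carry_out:
  delta_pos:
    - [-0.0002, 0.0004, 0.001]
    - [0, 0, 0.001]
    - [0, 0, 0]
  dr:
    - [0, 0, 0]
    - [0, 0, 0]
    - [0, 0, 0]
  grip: [0.004, 0.004, 0.004]

```text
time_s: 14.35
position: [0.6385, 0.0617, 0.1858]
tcp_rot: [-0.0, 0.68, 0.733, -0.0]
force: [3.1, -1.0, -4.2]
opening: 0.0085
gripper_force: 69.4
```

Emit:
carry_out:
  delta_pos:
    - [0, 0, 0.001]
    - [0, 0, 0]
  dr:
    - [0, 0, 0]
    - [0, 0, 0]
  grip: [0.004, 0.004]

```text
time_s: 14.55
position: [0.6386, 0.0617, 0.1852]
tcp_rot: [-0.0, 0.68, 0.733, -0.0]
force: [2.0, -1.0, -0.7]
opening: 0.0089
gripper_force: 69.7
```

Emit:
carry_out:
  delta_pos:
    - [0, 0, 0.0005]
    - [0, 0, 0]
  dr:
    - [0, 0, 0]
    - [0, 0, 0]
  grip: [0.004, 0.004]

```text
time_s: 14.75
position: [0.6387, 0.0617, 0.1849]
tcp_rot: [-0.0, 0.68, 0.733, -0.0]
force: [0.9, -0.3, 1.9]
opening: 0.0088
gripper_force: 69.9
```

Emit:
carry_out:
  delta_pos:
    - [0, 0, 0.0005]
    - [0, 0, 0]
  dr:
    - [0, 0, 0]
    - [0, 0, 0]
  grip: [0.004, 0.004]

```text
time_s: 14.95
position: [0.6387, 0.0617, 0.1843]
tcp_rot: [-0.0, 0.68, 0.733, 0.0]
force: [0.4, -0.5, 1.1]
opening: 0.009
gripper_force: 69.9
```

Emit:
carry_out:
  delta_pos:
    - [0, 0, 0.0005]
    - [0, 0, 0]
  dr:
    - [0, 0, 0]
    - [0, 0, 0]
  grip: [0.004, 0.004]

```text
time_s: 15.15
position: [0.6387, 0.0617, 0.1837]
tcp_rot: [-0.0, 0.68, 0.733, -0.0]
force: [0.8, -1.2, 0.9]
opening: 0.0085
gripper_force: 69.9
```

Emit:
carry_out:
  delta_pos:
    - [0, 0, 0.0005]
    - [0, 0, 0]
  dr:
    - [0, 0, 0]
    - [0, 0, 0]
  grip: [0.004, 0.004]

```text
time_s: 15.35
position: [0.6388, 0.0617, 0.1834]
tcp_rot: [-0.0, 0.68, 0.733, 0.0]
force: [-1.6, -1.0, 3.3]
opening: 0.0085
gripper_force: 70.0
```

Emit:
carry_out:
  delta_pos:
    - [0, 0, 0.0005]
    - [0, 0, 0]
  dr:
    - [0, 0, 0]
    - [0, 0, 0]
  grip: [0.004, 0.004]

```text
time_s: 15.55
position: [0.6389, 0.0617, 0.1834]
tcp_rot: [0.0, 0.68, 0.733, 0.0]
force: [-1.9, -0.1, 8.8]
opening: 0.0086
gripper_force: 70.7
```

Emit:
carry_out:
  delta_pos:
    - [0, 0, 0.0005]
    - [0, 0, 0]
  dr:
    - [0, 0, 0]
    - [0, 0, 0]
  grip: [0.004, 0.004]

```text
time_s: 15.75
position: [0.6391, 0.0617, 0.1834]
tcp_rot: [0.001, 0.68, 0.733, 0.001]
force: [-1.9, -0.6, 11.4]
opening: 0.0088
gripper_force: 71.2
```

Emit:
carry_out:
  delta_pos:
    - [0, 0, -0.0007]
    - [0, 0, 0]
    - [0, 0, 0]
    - [0, 0, 0]
    - [0, 0, 0]
  dr:
    - [0, 0, 0]
    - [0, 0, 0]
    - [0, 0, 0]
    - [0, 0, 0]
    - [0, 0, 0]
  grip: [0.004, 0.012, 0.02, 0.03, 0.035]
  grip_force: 20

```text
time_s: 16.25
position: [0.6387, 0.0617, 0.1828]
tcp_rot: [-0.0, 0.68, 0.733, -0.0]
force: [0.1, -0.1, -0.2]
opening: 0.0349
gripper_force: 0.0
```

Emit:
carry_out:
  delta_pos:
    - [0, 0, -0.01]
    - [0, 0, -0.02]
    - [0, 0, -0.03]
    - [0, 0, -0.04]
    - [0, 0, -0.02]
    - [0, 0, 0]
    - [0, 0, 0]
  dr:
    - [0, 0, 0]
    - [0, 0, 0]
    - [0, 0, 0]
    - [0, 0, 0]
    - [0, 0, 0]
    - [0, 0, 0]
    - [0, 0, 0]
  grip: [0.035, 0.035, 0.035, 0.035, 0.035, 0.035, 0.035]

```text
time_s: 16.95
position: [0.6388, 0.0616, 0.3033]
tcp_rot: [0.0, 0.68, 0.733, 0.0]
force: [0.1, -0.3, 0.2]
opening: 0.0355
gripper_force: 0.0
```

```bash
python3 - <<'E'
from h import *
import pickle
p,R,s=pose(); print(p,s["force"])
e=snap("scene"); d=snap("wrist"); pickle.dump(d,open("w6.pkl","wb")); P=pts(d)
m=(P[...,2]>.19)&(P[...,2]<.24)&(abs(P[...,0]-.638)<.025)&(abs(P[...,1]-.062)<.028); q=P[m]; print(m.sum(),cv2.minAreaRect((q[:,:2]*1000).astype(np.float32)),"bar top z",np.median(q[:,2]))
y=lambda d:cv2.inRange(cv2.cvtColor(d["image"],cv2.COLOR_BGR2HSV),(18,80,30),(35,255,255))>0
E_=pts(e); t=y(e)&(E_[...,2]>.228)&(E_[...,2]<.245)&(E_[...,0]<.8); print("loaf",E_[t].mean(0),t.sum())
a=e["image"][180:345,70:270]
cv2.imwrite("pics/s6.png",np.hstack([cv2.resize(a,(400,330),interpolation=2),cv2.resize(d["image"],(400,330))]))
E
```

```text
[0.63875306 0.06164476 0.30332407] [ 0.0819283  -0.28110249  0.21952278]
820 ((639.22021484375, 57.48454284667969), (11.57817554473877, 49.07789611816406), 8.18938159942627) bar top z 0.20584881391162488
loaf [ 0.69922188 -0.05263137  0.23487494] 2321
```

View pics/s6.png

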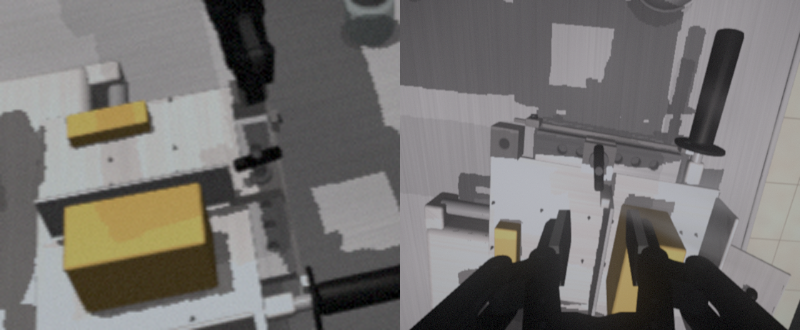

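The picture shows the pin standing in the fence foot. Its bar top is at 205.8 mm, the same as when it was parked fully seated, and the loaf hasn't moved. The gap to the loaf is about 15 mm, less than the 22 mm hole pitch, so this is the last reachable hole.

```bash
python3 -c "
from cell import ctrl
print(ctrl.close_job())"
```

```text
the job is handed in; nothing more can be done
None
```

The fence is locked with the pin fully home in the rail's third hole, the last one it reaches without shoving the loaf; by the camera the loaf has not moved, and the job is handed in (result not reported).

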